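# Give a pump dose and log it on the tally counter

## Task

Press the pump cap of the blue-capped dispenser bottle all the way down and let it spring back up, then log the dose by swinging the tally counter's red-knobbed lever to its stop and letting it return. Leave the orange-capped bottle's pump alone, and do not tip or shift the steel beaker under the blue spout.

Things in the scene. Friction and masses are not known exactly. Their poses are not given: they have to be found in the camera images.
- blue_bottle: The white dispenser bottle (76 mm diameter) with a blue pump cap, bolted to the bench by a steel foot 92 mm in diameter. Origin: centre of the foot's underside, on the bench. Its spout points along its own -x, reaching 94 mm from the axis; it leaves the cap 11 mm below its top and bends down at the end.
- blue_cap_top (a point): Centre of the flat top of the blue pump cap, a disc 52 mm in diameter and 20 mm high, 205 mm above the bench when up. Moves with the cap.
- blue_cap (a joint): Stroke of the blue pump cap in m: 0 up, 0.016 fully pressed (straight down). Spring, about 5 N at the top to 11 N at the bottom; it returns by itself.
- orange_bottle: An amber dispenser bottle of the same shape and size with an orange pump cap (top also at 205 mm), bolted down. Same origin and axes as the blue one. Not to be used.
- orange_cap (a joint): Stroke of the orange pump cap in m: 0 up, 0.016 fully pressed. Spring as the blue one.
- counter: Tally counter: a grey and blue case 100 (x) x 120 (y) x 70 (high) mm on a base plate 140 x 130 mm, bolted down, four blank white windows on top towards its +x. Origin: centre of the case's underside, on the bench. The lever pivots on the case's top centre and overhangs its -x side.
- lever_post (a point): Centre of the top of the red upright knob (18 mm diameter, 45 mm high) at the lever's free end, 85 mm from the pivot; its top is 122 mm and its lower end 77 mm above the bench. Moves with the lever.
- lever_hinge (a point): Point on the lever's vertical pivot axis, at the height of the red knob's top. The steel lever arm, 12 mm wide and 6 mm thick, lies 78 to 84 mm above the bench.
- lever (a joint): Angle of the lever in rad: 0 at rest, 1.08 at its stop; grows counter-clockwise seen from above (at rest the lever points 149 degrees counter-clockwise from the counter's +x). Spring return, about 1 to 2.5 N at the knob.
- beaker: Loose open steel beaker, 68 mm in diameter and 85 mm high, standing on the bench under the blue spout. Origin: centre of its underside.
Mind the look-alikes: they are no part of the job. Leave any brown look-alike of the counter alone.

How it is judged (in metres and radians):
On the way, in this order (a step that is already met when the one before it is completed fails the run):
1. the blue pump cap is pressed down (at least 13 of its 16 mm) (value of joint blue_cap above 0.013 m), for 0.1 s.
2. the blue cap has sprung back up, with the lever at rest (value of joint blue_cap below 0.003 m and value of joint lever below 0.12 rad), for 0.1 s.
3. the lever is swung to its stop (at least 0.97 of 1.08 rad) (value of joint lever above 0.97 rad and value of joint blue_cap below 0.003 m), for 0.1 s.
4. the lever has returned to rest (all of step 2), for 0.1 s.
At the end, for the whole second after the job is handed in: Both pump caps are up (within 3 mm), the lever is back at rest (within 0.12 rad), and the beaker stands upright and still, within 20 mm of where it began (all of step 4 and value of joint orange_cap below 0.003 m and angle between beaker's own z axis and vertical below 0.1 rad and distance of beaker from where it was at the start of the episode below 0.02 m and linear speed of beaker below 0.02 m/s); the robot touches nothing.
It fails at once if the orange cap is pressed by more than 5 mm (value of joint orange_cap above 0.005 m).
It fails at once if the beaker is tipped by more than 0.35 rad (angle between beaker's own z axis and vertical above 0.35 rad).
It also fails if it takes over 56 s, if anything falls off the work surface, if the arm or the gripper's body presses on something with over 40 N, if the wrist force passes 120 N, or if a joint passes its speed limit or range.

## Robot

A 6-joint arm with a two-finger parallel gripper is mounted at the origin on the work surface. World frame = base frame: x ahead of the robot, y to its left, z up, the work surface at z = 0. Lengths are in mm, angles in rad, forces in N, time in s.
With the tool pointing down it reaches from about 275 to 1000 mm from the base axis. Payload 8.4 kg.
Tool frame: the origin (TCP) lies between the finger pads; the fingertips stand r.finger_overhang ahead of it and the grasp point (between the pads) is the TCP (r.finger_overhang is the distance from the TCP to the fingertips, in mm); z points along the fingers, y is the line along which they close (so a half turn about z gives the same grasp; the last joint's range is limited). The gripper opens to 85 mm and grips with 20 to 120 N. Pads are 22 mm wide; open, the fingers measure 114 mm over their backs; the gripper's body (76 mm by 85 mm) begins 54 mm behind the grasp point. The pads swing forward as they close: fully open they stand 13 mm farther back than shut.
Start: joints at [1.262, 0.353, 1.633, -0, 1.155, -0.002], TCP at [188.755, 595.819, 250.281] pointing down, gripper open.
Joint ranges: [-2.63, 2.63], [-0.92, 2.1], [0.06, 2.66], [-1.3, 4.44], [0, 2.69], [-3.02, 3.02]. Speed limits (rad/s): [2.22, 2.22, 2.79, 3.14, 3.14, 3.14].

## Interface

Orientations are given as [roll, pitch, yaw] about the fixed x, y, z axes, in that order (R = Rz(yaw) Ry(pitch) Rx(roll)).
In Python, from rig import r, cams, sign_off gives the robot as it stands.
- The arm moves only by the shell command python3 -m crank 'ROWS' [FORCE]. ROWS is JSON, a list of rows, each a list of 7 numbers: the shift along the tool's x, y, z in m, then the turn, a rotation vector about the tool's x, y, z in rad, then the closure, from 0 (fully open) to 1 (shut). In form: [[dx, dy, dz, ax, ay, az, gripper], ...]. A call has 1 to 5 rows; each row is the pose to reach, as a shift and turn from the pose commanded when the call began, along the tool's axes at that moment; what a row does not reach only later rows make up. A row lasts 1/10 s, in which the tool goes at most 50 mm and 8.59 degrees, less where a joint would pass 70% of its speed; a pose out of reach is approached as far as the arm can. A call with a gripper value outside its range is refused whole. The fingers move at their own pace and stop on an object; FORCE is the grip in N (left out, the last holds). Time passes only in rows, so rows that repeat a pose let the fingers close. It gives the time, the measured TCP pose, the force, the opening and the grip force at its end, in the units of the state.
- r.sense(): the state, without advancing time (a new reading comes with each control period).
- cams.grab_frame(name): name is "scene" or "top" or "wrist"; returns a dict with "image" (400x640x3 uint8, red, green, blue), "fx", "fy", "cx", "cy" (pixels), "position" and "orientation" of the camera in the world. Camera axes: x right, y down, z forward; pixel columns grow to the right and rows downward; lengths in mm; the calibration is good to about 2 mm. A picture is of the moment at which its call begins. There is no depth.
- sign_off(): hands the job in; it is judged then, once.
The state is a dict: "clock": time; "qpos": joint angles; "qvel": joint speeds; "joint_efforts": joint torques, N m; "eef_pos": TCP position; "tcp_rot": TCP orientation; "contact_force": force on the tool from outside, world axes, zero at the start; "wrist_torque": the same for the moment, N m; "opening": opening from 0.0 (shut) to 1.0 (fully open); "grasp_force": force on a finger pad.
Only numpy, scipy, OpenCV 4.12 (cv2) and the standard library are available. Lean on these libraries where they do the work, as an engineer would, in place of code of your own. Each camera call takes 0.05 s, during which the arm holds its last target. There are 200 camera calls.

## Working session

There is one attempt and no reset: what is moved stays moved. The work goes in short steps, Python scripts to look and compute and a shell command to move; the robot and the scene stay as the last step left them, time stands still between calls to the robot, and variables do not carry over. Pictures are saved under pics/ and viewed, at most 10 in all, crops included, and the job is handed in when it is done.

```bash
mkdir -p pics; ls; python3 - <<'E'
from rig import r,cams
import cv2,json
for n in ("scene","top"):
    f=cams.grab_frame(n); cv2.imwrite(f"pics/{n}0.png",f["image"][:,:,::-1])
    print(n,{k:v for k,v in f.items() if k!="image"})
s=r.sense();print(s["clock"],s["eef_pos"],s["tcp_rot"],s["contact_force"],r.finger_overhang)
E
```

```text
pics
scene {'fx': 376.37411403560964, 'fy': 376.37411403560964, 'cx': 317.9360189800028, 'cy': 203.67400193452087, 'position': array([ 961.35731312, -422.36787035,  822.83978664]), 'orientation': array([-2.48945925e+00,  1.38423977e-03,  9.19071269e-01])}
top {'fx': 467.0590089647656, 'fy': 467.0590089647656, 'cx': 306.6953811420836, 'cy': 195.60047228229618, 'position': array([ 240.58915652,  -96.83290256, 1532.76692216]), 'orientation': array([-2.92201299, -0.00504716, -1.50333744])}
0.1 [188.63068605 595.42516005 249.62729787] [-3.14032318e+00 -6.98249542e-06  2.83476929e+00] [ 0.74381805 -1.22754661 -0.49606328] 19.0
```

View pics/scene0.png

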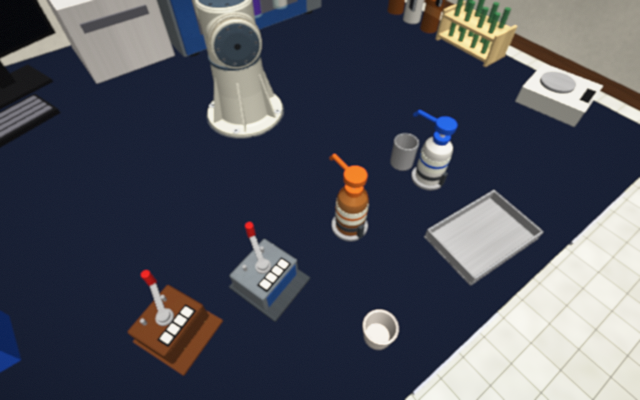

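View pics/top0.png

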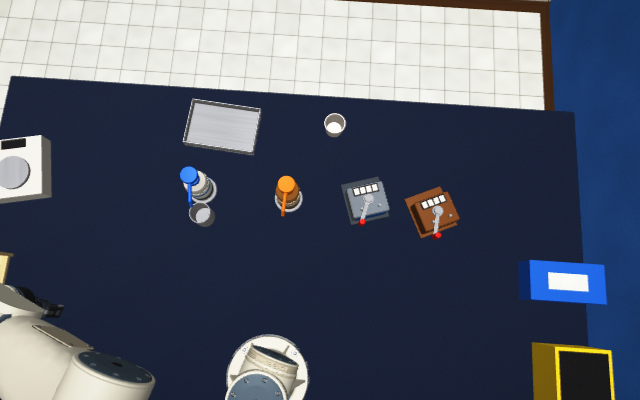

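Scene view: the candidates are the blue cap (446,125), which I want, and the orange cap (355,175). The red knobs are on the grey counter (250,229), which I want, and on the brown counter (147,277). In the top view these are at (189,175), (286,184), (362,222) and (437,236). The beaker is at (202,214).

```bash
cat > h.py <<'E'
import numpy as np,cv2
from scipy.spatial.transform import Rotation as R
def ray(f,u,v):
    d=R.from_euler('xyz',f["orientation"]).apply([(u-f["cx"])/f["fx"],(v-f["cy"])/f["fy"],1.]); return np.array(f["position"]),d/np.linalg.norm(d)
def plane(f,u,v,z):
    p,d=ray(f,u,v); return p+d*(z-p[2])/d[2]
def tri(*rs):
    A=np.zeros((3,3));b=np.zeros(3)
    for p,d in rs: M=np.eye(3)-np.outer(d,d);A+=M;b+=M@p
    x=np.linalg.solve(A,b); return x,[np.linalg.norm(np.cross(x-p,d)) for p,d in rs]
def mask(im,lo,hi):
    h=cv2.cvtColor(im,cv2.COLOR_RGB2HSV); return cv2.inRange(h,lo,hi)
def red(im): return mask(im,(0,180,90),(4,255,255))|mask(im,(174,180,90),(180,255,255))
def blue(im): return mask(im,(100,170,110),(125,255,255))
def orange(im): return mask(im,(7,190,150),(20,255,255))
def blobs(m,amin=5):
    n,l,s,c=cv2.connectedComponentsWithStats(m); return [(s[i].tolist(),c[i].round(1).tolist()) for i in range(1,n) if s[i][4]>=amin]
E
python3 - <<'E'
from rig import r,cams
from h import *
F={n:cams.grab_frame(n) for n in("scene","top")}
for n,f in F.items():
    im=f["image"]
    for k in(red,blue,orange): print(n,k.__name__,[b for b in blobs(k(im),12) if 60<b[1][1]<300])
t,s=F["top"]["image"],F["scene"]["image"]
c=lambda im,y,x:cv2.resize(im[y-40:y+40,x-50:x+50,::-1],(400,320),interpolation=cv2.INTER_CUBIC)
cv2.imwrite("pics/crop.png",np.vstack([np.hstack([c(t,190,195),c(t,205,365)])[:300],np.hstack([c(s,140,435),c(s,255,260)])[:300]]))
E
```

```text
scene red [([245, 222, 10, 15, 111], [249.5, 228.6]), ([141, 270, 15, 15, 141], [147.4, 276.8])]
scene blue [([414, 109, 44, 36, 581], [441.1, 126.1]), ([280, 267, 15, 22, 58], [285.5, 279.5]), ([274, 285, 6, 6, 12], [276.8, 287.8]), ([268, 293, 5, 10, 19], [269.7, 297.9])]
scene orange [([332, 154, 35, 45, 652], [353.2, 178.3])]
top red [([359, 219, 7, 7, 34], [361.5, 222.3]), ([432, 232, 9, 7, 42], [436.3, 235.4])]
top blue [([529, 39, 111, 267, 10147], [593.3, 190.7]), ([180, 166, 19, 41, 347], [189.0, 179.5])]
top orange [([276, 176, 22, 40, 418], [285.9, 189.8])]
```

View pics/crop.png

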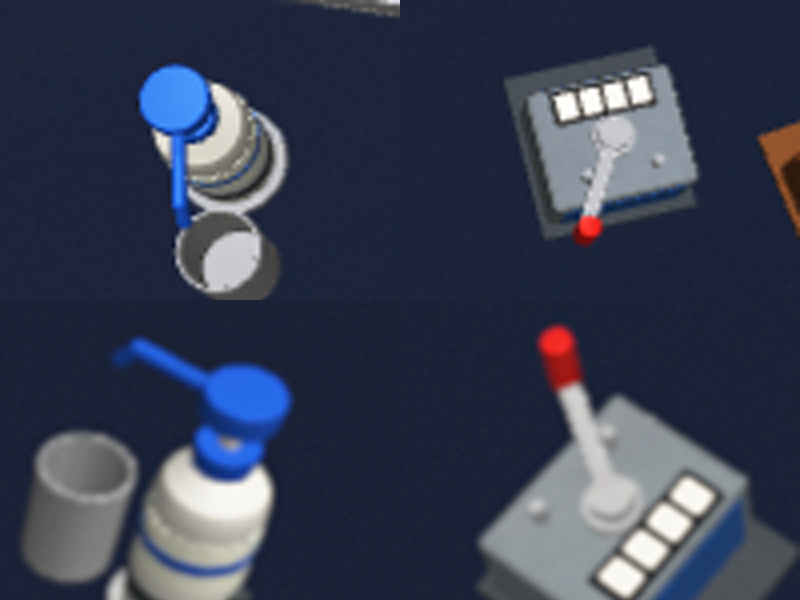

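The crops confirm the choice. The blue cap top is at top (188.8,175) and scene (446.8,123.3). The knob on the grey counter, which has white windows, is at top (362.3,222.5) and scene (249,225). Its hub is at (368.5,198.8) and (262.5,265).

```bash
python3 - <<'E'
from rig import r,cams
from h import *
F={n:cams.grab_frame(n) for n in("scene","top")}
T,S=F["top"],F["scene"]
for n,a,b,z in[("cap",(188.8,175),(446.8,123.3),205),("knob",(362.3,222.5),(249,225),122),("hub",(368.5,198.8),(262.5,265),88),("beaker",(199.8,212.5),(405.5,141.2),85),("orange",(286.3,184),(355,175),205)]:
    x,e=tri(ray(T,*a),ray(S,*b)); print(n,x.round(1),np.round(e,1),"top@z",plane(T,*a,z).round(1)[:2],"scene@z",plane(S,*b,z).round(1)[:2])
s=r.sense();print(s["clock"],s["qpos"],R.from_euler('xyz',s["tcp_rot"]).as_matrix().round(3))
E
```

```text
cap [577.3 268.8 201.3] [2.1 2.1] top@z [574.8 266.2] scene@z [580.5 266.8]
knob [ 484.3 -257.7  115.5] [1.2 1.2] top@z [ 482.8 -258. ] scene@z [ 489.2 -258.1]
hub [ 568.7 -279.4   76.1] [0.4 0.4] top@z [ 565.8 -278.3] scene@z [ 575.1 -281.3]
beaker [486.2 249.8  84.6] [0.1 0.1] top@z [486.  249.6] scene@z [486.5 249.5]
orange [568.8 -21.1 199.7] [0.2 0.2] top@z [567.3 -21.6] scene@z [572.2 -24.4]
0.3 [ 1.26162691e+00  3.53243310e-01  1.63365586e+00 -3.47505206e-05
  1.15517453e+00 -2.42267696e-03] [[-0.953  0.302 -0.   ]
 [ 0.302  0.953 -0.   ]
 [-0.    -0.    -1.   ]]
```

```bash
python3 -m crank '[[-0.045,-0.019,-0.02,0,0,0,1],[-0.09,-0.038,-0.03,0,0,0,1],[-0.135,-0.056,-0.03,0,0,0,1],[-0.18,-0.075,-0.03,0,0,0,1],[-0.225,-0.094,-0.03,0,0,0,1]]'; python3 -m crank '[[-0.045,-0.019,0,0,0,0,1],[-0.09,-0.038,0,0,0,0,1],[-0.135,-0.056,0,0,0,0,1],[-0.18,-0.075,0,0,0,0,1],[-0.19,-0.079,0,0,0,0,1]]'
```

```text
clock: 0.8
eef_pos: [376.1, 436.8, 280.6]
tcp_rot: [3.141, 0.0, 2.835]
contact_force: [-1.1, 0.9, 0.1]
opening: 0.143
grasp_force: 0.0
clock: 1.3
eef_pos: [535.3, 302.3, 280.3]
tcp_rot: [-3.141, 0.002, 2.831]
contact_force: [-0.5, 0.2, -0.6]
opening: -0.0
grasp_force: 0.0
```

```bash
python3 -m crank '[[0,0,0,0,0,0,1],[0,0,0,0,0,0,1]]'; python3 - <<'E'
from rig import r,cams
from h import *
f=cams.grab_frame("wrist"); cv2.imwrite("pics/w1.png",f["image"][:,:,::-1])
m=blue(f["image"]); print([b for b in blobs(m,100)])
d=cv2.distanceTransform(m,cv2.DIST_L2,5); _,rad,_,p=cv2.minMaxLoc(d); print(p,rad,plane(f,*p,205),f["position"]); print(r.sense()["eef_pos"])
E
```

```text
clock: 1.5
eef_pos: [531.3, 306.1, 280.1]
tcp_rot: [-3.141, -0.001, 2.835]
contact_force: [0.3, -0.6, 0.4]
opening: -0.004
grasp_force: 0.0
[]
(262, 276) 1.399999976158142 [553.43112467 257.33019929 205.        ] [460.03112608 327.98448688 403.85193357]
[531.0140436  306.49182288 280.17345288]
```

View pics/w1.png

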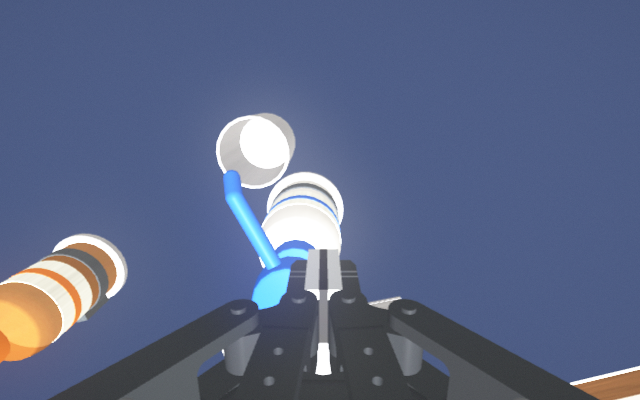

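The wrist view shows the cap partly hidden behind the fingers at about (280,285), and the beaker clear at (255,150). The two-view fix is good enough for a 52 mm cap.

```bash
python3 -m crank '[[-0.03,-0.012,0,0,0,0,1],[-0.0555,-0.023,0,0,0,0,1],[-0.0555,-0.023,0.02,0,0,0,1],[-0.0555,-0.023,0.04,0,0,0,1],[-0.0555,-0.023,0.045,0,0,0,1]]';python3 -m crank '[[0,0,0.004,0,0,0,1],[0,0,0.01,0,0,0,1],[0,0,0.015,0,0,0,1],[0,0,0.015,0,0,0,1]]'; python3 - <<'E'
from rig import cams
from h import *
f=cams.grab_frame("scene"); cv2.imwrite("pics/s2.png",cv2.resize(f["image"][60:210,340:540,::-1],(800,600)))
E
```

```text
clock: 2.05
eef_pos: [575.9, 267.7, 233.2]
tcp_rot: [-3.139, -0.003, 2.837]
contact_force: [-0.4, 0.2, -0.3]
opening: 0.002
grasp_force: 0.0
clock: 2.45
eef_pos: [578.2, 267.7, 220.8]
tcp_rot: [3.14, 0.0, 2.835]
contact_force: [-1.9, 3.3, 6.0]
opening: 0.004
grasp_force: 2.8
```

View pics/s2.png

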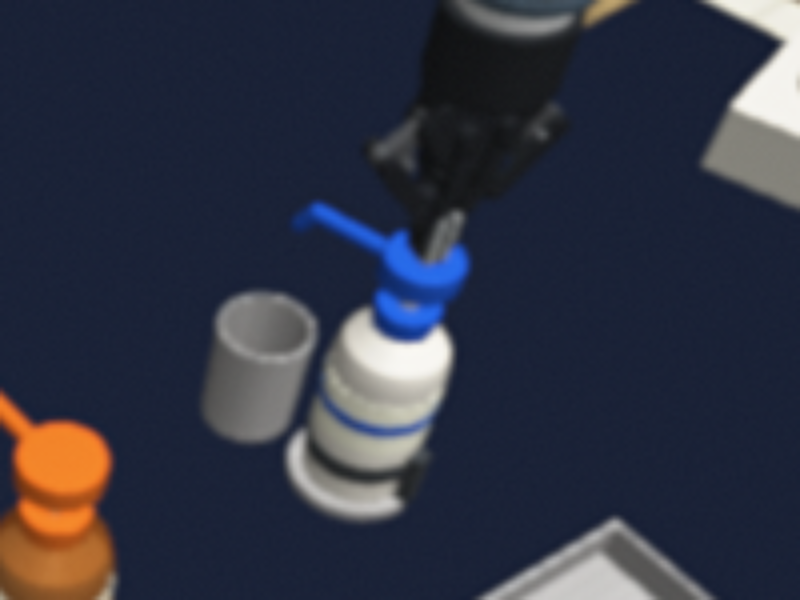

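The fingertips rest near the middle of the blue cap, at crop (430,255), with 6 N upward. The spout clears the beaker. I'll press on slowly, watching the force.

```bash
python3 -m crank '[[0,0,0.004,0,0,0,1],[0,0,0.008,0,0,0,1],[0,0,0.011,0,0,0,1],[0,0,0.013,0,0,0,1],[0,0,0.013,0,0,0,1]]'
```

```text
clock: 3.0
eef_pos: [578.3, 267.7, 208.8]
tcp_rot: [3.14, 0.001, 2.835]
contact_force: [-4.5, 3.1, 10.2]
opening: -0.001
grasp_force: 5.1
```

```bash
python3 -m crank '[[0,0,0.0015,0,0,0,1],[0,0,0.0025,0,0,0,1],[0,0,0.0025,0,0,0,1]]'
```

```text
clock: 3.3
eef_pos: [578.4, 267.7, 207.9]
tcp_rot: [3.139, 0.001, 2.835]
contact_force: [-8.0, 0.3, 20.4]
opening: -0.003
grasp_force: 10.4
```

```bash
python3 -m crank '[[0,0,-0.01,0,0,0,1],[0,0,-0.03,0,0,0,1],[0,0,-0.06,0,0,0,1],[0,0,-0.085,0,0,0,1],[0,0,-0.085,0,0,0,1]]'; python3 - <<'E'
from rig import r,cams
from h import *
f=cams.grab_frame("scene"); cv2.imwrite("pics/s3.png",cv2.resize(f["image"][60:210,340:540,::-1],(800,600)))
s=r.sense();print(s["qpos"].round(3) if hasattr(s["qpos"],'round') else s["qpos"])
E
```

```text
clock: 3.8
eef_pos: [579.9, 267.6, 294.2]
tcp_rot: [3.137, 0.005, 2.835]
contact_force: [0.4, -0.4, 0.3]
opening: -0.002
grasp_force: 0.0
[ 0.43   0.336  1.563 -0.     1.239 -0.834]
```

View pics/s3.png

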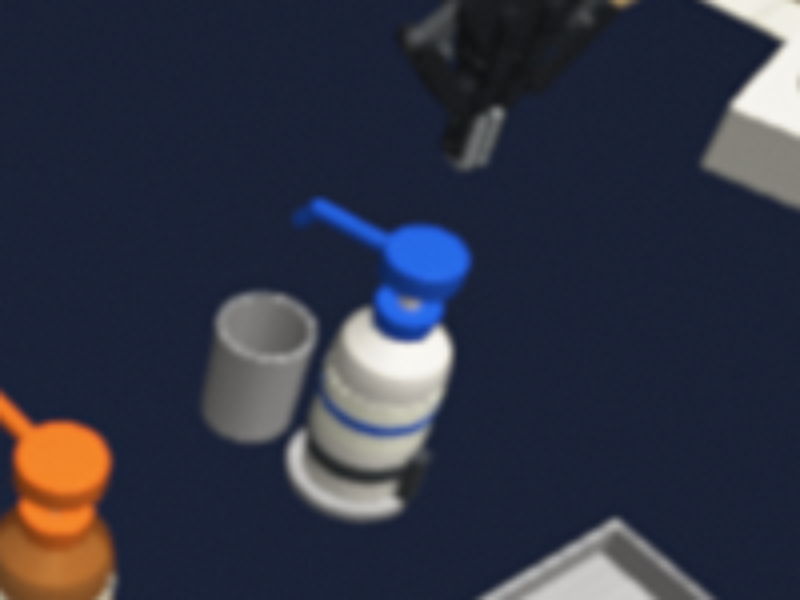

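The cap is back up at crop (427,255), where it began, after a 20 N hard-stop press. The beaker hasn't moved. Now I'll travel high to the counter.

```bash
python3 -m crank '[[-0.004,-0.045,0,0,0,0.12,1],[-0.008,-0.09,0,0,0,0.24,1],[-0.012,-0.135,0,0,0,0.36,1],[-0.016,-0.18,0,0,0,0.48,1],[-0.02,-0.225,0,0,0,0.6,1]]'; python3 - <<'E'
from rig import r
from h import *
s=r.sense();M=R.from_euler('xyz',s["tcp_rot"]).as_matrix();p=np.array(s["eef_pos"])
print(M.T@(np.array([471.7,-214.8,290])-p), M[:,0],M[:,1], s["qpos"])
E
```

```text
clock: 4.35
eef_pos: [527.9, 44.7, 288.6]
tcp_rot: [-3.14, -0.001, 2.23]
contact_force: [0.1, 0.1, 0.0]
opening: 0.002
grasp_force: 0.0
[-170.63765944 -203.39592076   -1.19263156] [-6.12655942e-01  7.90349425e-01  6.95097273e-04] [ 0.79034812  0.61265623 -0.00148022] [ 8.17314004e-02  1.68394641e-01  1.79172469e+00 -2.44148572e-04
  1.18309294e+00 -5.77593510e-01]
```

```bash
python3 -m crank '[[-0.029,-0.034,0,0,0,0.1,1],[-0.057,-0.068,0,0,0,0.2,1],[-0.086,-0.102,0,0,0,0.3,1],[-0.114,-0.136,0,0,0,0.372,1],[-0.140,-0.166,0,0,0,0.372,1]]'; python3 -m crank '[[0,0,0,0,0,0,1],[0,0,0,0,0,0,1]]'; python3 - <<'E'
from rig import r,cams
from h import *
f=cams.grab_frame("wrist"); cv2.imwrite("pics/w4.png",f["image"][:,:,::-1])
print(blobs(red(f["image"]),30))
g=cams.grab_frame("top"); print(blobs(red(g["image"]),10))
for b in blobs(red(f["image"]),30): print(plane(f,*b[1],100),plane(f,*b[1],122))
s=r.sense();M=R.from_euler('xyz',s["tcp_rot"]).as_matrix();p=np.array(s["eef_pos"])
print(p,M.T@(np.array([471.7,-214.8,290])-p), M.round(3)[:,:2], s["qpos"])
E
```

```text
clock: 4.85
eef_pos: [483.3, -167.9, 288.8]
tcp_rot: [-3.14, -0.001, 1.86]
contact_force: [1.0, -0.2, 0.1]
opening: -0.0
grasp_force: 0.0
clock: 5.05
eef_pos: [484.0, -166.7, 288.8]
tcp_rot: [-3.14, -0.001, 1.86]
contact_force: [0.8, 1.3, -0.6]
opening: 0.001
grasp_force: 0.0
[([294, 251, 13, 10, 82], [300.7, 255.3])]
[([432, 232, 9, 7, 42], [436.3, 235.4])]
[ 484.22448188 -246.22862503  100.        ] [ 482.69886139 -235.65466077  122.        ]
[ 484.57811803 -165.40927451  289.13479086] [-43.58418511 -26.56436675  -0.88966458] [[-0.288  0.958]
 [ 0.958  0.288]
 [ 0.001 -0.001]] [-3.32122228e-01  1.38554398e-01  1.82635491e+00  4.23464638e-04
  1.17784085e+00 -6.24576865e-01]
```

View pics/w4.png

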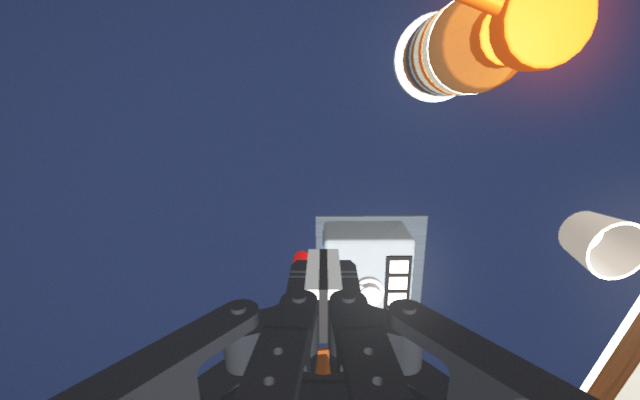

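The wrist view shows the knob at (301,258), left of the fingers, with its position matching (484,-258). The grey counter's windows are at (398,280). I'll descend on the +y side of the knob.

```bash
python3 -m crank '[[-0.02,-0.014,0.035,0,0,0,1],[-0.04,-0.029,0.08,0,0,0,1],[-0.04,-0.029,0.12,0,0,0,1],[-0.04,-0.029,0.155,0,0,0,1],[-0.04,-0.029,0.175,0,0,0,1]]'; python3 -m crank '[[0,0,0,0,0,0,1],[0,0,0,0,0,0,1]]'; python3 - <<'E'
from rig import r,cams
from h import *
f=cams.grab_frame("scene"); cv2.imwrite("pics/s5.png",cv2.resize(f["image"][180:330,170:370,::-1],(800,600)))
E
```

```text
clock: 5.65
eef_pos: [467.3, -211.0, 111.9]
tcp_rot: [-3.139, -0.003, 1.864]
contact_force: [-0.3, -0.5, -0.2]
opening: -0.003
grasp_force: 0.0
clock: 5.85
eef_pos: [468.9, -212.0, 115.0]
tcp_rot: [-3.141, -0.0, 1.864]
contact_force: [-0.5, -0.2, 0.8]
opening: 0.0
grasp_force: 0.0
```

View pics/s5.png

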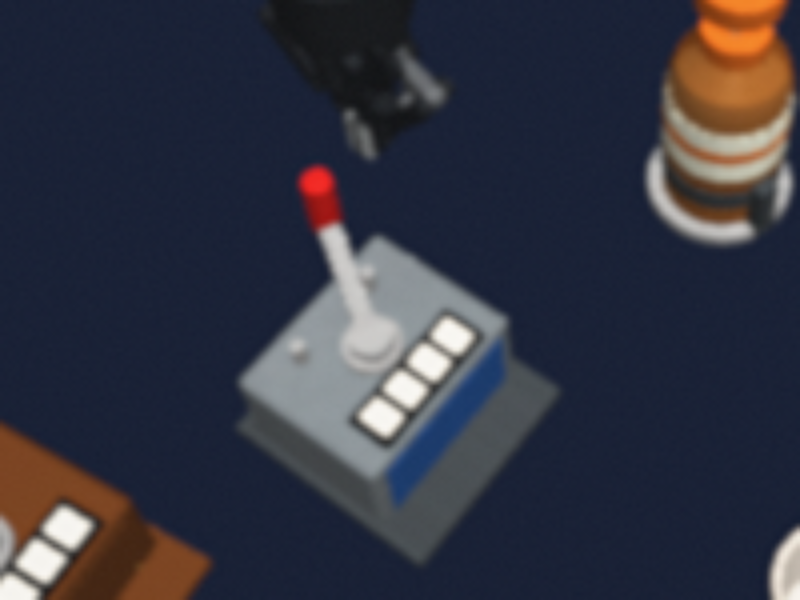

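```bash
python3 -m crank '[[-0.012,0,0,0,0,0,1],[-0.024,0,0,0,0,0,1],[-0.034,-0.001,0,0,0,0,1],[-0.046,-0.004,0,0,0,0,1],[-0.058,-0.006,0,0,0,0,1]]'; python3 -m crank '[[-0.012,-0.001,0,0,0,0,1],[-0.022,0,0,0,0,0,1],[-0.032,0.002,0,0,0,0,1],[-0.042,0.004,0,0,0,0,1],[-0.042,0.004,0,0,0,0,1]]'; python3 - <<'E'
from rig import r,cams
from h import *
f=cams.grab_frame("scene"); cv2.imwrite("pics/s6.png",cv2.resize(f["image"][180:330,170:370,::-1],(800,600)))
g=cams.grab_frame("top"); print(blobs(red(f["image"]),10),blobs(red(g["image"]),8))
E
```

```text
clock: 6.4
eef_pos: [479.0, -271.2, 114.7]
tcp_rot: [-3.141, -0.001, 1.862]
contact_force: [-1.6, 1.0, 0.3]
opening: -0.001
grasp_force: 1.0
clock: 6.9
eef_pos: [496.4, -310.4, 114.9]
tcp_rot: [3.141, 0.001, 1.862]
contact_force: [-1.9, 1.9, 1.7]
opening: 0.0
grasp_force: 1.0
[([220, 243, 10, 16, 111], [224.4, 249.9]), ([141, 270, 15, 15, 142], [147.4, 276.8])] [([432, 232, 9, 7, 42], [436.3, 235.4])]
```

View pics/s6.png

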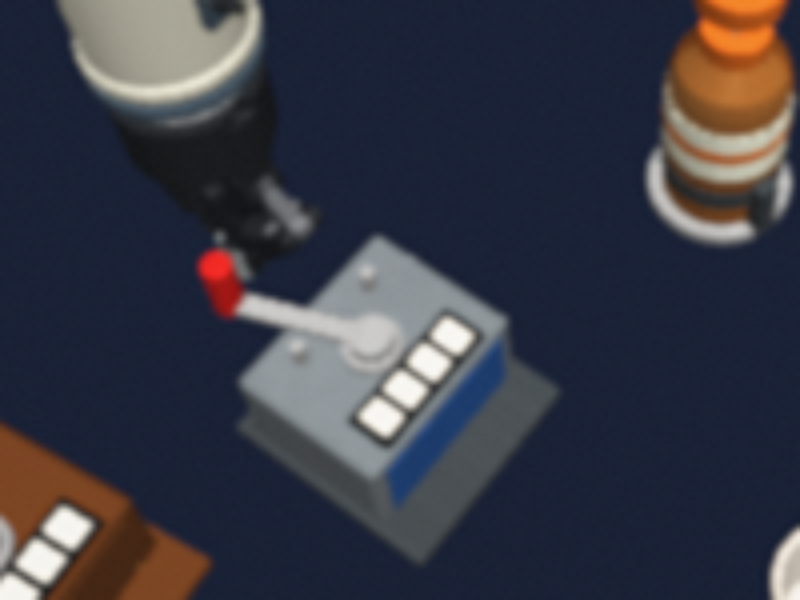

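The lever has swung about three quarters of the way, with the knob at crop (217,265). The stop pin at (298,348) hasn't been reached yet.

```bash
python3 - <<'E'
from rig import r,cams
from h import *
f=cams.grab_frame("scene");hub=np.array([568,-279.4])
for uv in((249,225),(224.3,246.3)):
    for z in(115,118):
        k=plane(f,*uv,z)[:2]; d=k-hub; print(k,np.linalg.norm(d),np.degrees(np.arctan2(d[1],d[0]))%360)
s=r.sense();print(s["eef_pos"],s["contact_force"])
E
```

```text
[ 484.45293253 -256.48044335] 86.63381880073146 164.6593868713322
[ 486.47417119 -257.18351527] 84.49871571127696 164.75654667829372
[ 500.036971   -328.25310038] 83.6994547635568 215.70928908387845
[ 501.99216065 -328.65198204] 82.35771117772705 216.72858950845009
[ 495.51654482 -308.94911908  114.81707071] [-0.93843298  2.37014294  0.47140398]
```

```bash
python3 -m crank '[[-0.005,0.002,0,0,0,0,1],[-0.01,0.004,0,0,0,0,1],[-0.014,0.006,0,0,0,0,1],[-0.014,0.006,0,0,0,0,1]]'; python3 -m crank '[[-0.002,0.001,0,0,0,0,1],[-0.004,0.002,0,0,0,0,1],[-0.004,0.002,0,0,0,0,1]]'
```

```text
clock: 7.45
eef_pos: [505.6, -321.4, 114.8]
tcp_rot: [3.141, 0.0, 1.863]
contact_force: [-1.4, 2.0, 1.1]
opening: -0.001
grasp_force: 1.1
clock: 7.75
eef_pos: [507.4, -323.2, 114.6]
tcp_rot: [-3.14, -0.003, 1.863]
contact_force: [-3.9, 5.4, 3.6]
opening: 0.001
grasp_force: 3.5
```

```bash
python3 -m crank '[[-0.002,0,0,0,0,0,1],[-0.003,0,0,0,0,0,1],[-0.003,0,0,0,0,0,1]]'; python3 - <<'E'
from rig import r,cams
from h import *
f=cams.grab_frame("scene");hub=np.array([568,-279.4])
b=min(blobs(red(f["image"]),30),key=lambda b:-b[1][0]);print(b)
k=plane(f,b[1][0]-.3,b[1][1]-3.6,116)[:2]; d=k-hub; print(k,np.linalg.norm(d),np.degrees(np.arctan2(d[1],d[0]))%360-164.7)
print(r.sense()["eef_pos"])
E
```

```text
clock: 8.05
eef_pos: [507.8, -324.0, 114.5]
tcp_rot: [-3.14, -0.006, 1.862]
contact_force: [-4.4, 16.4, 7.7]
opening: -0.002
grasp_force: 8.5
([217, 250, 11, 17, 117], [221.8, 257.1])
[ 512.91038357 -341.87351261] 83.29349083772762 63.893908183981864
[ 507.80966994 -323.98342618  114.48422378]
```

The lever is at its stop: 16 N and about 1.1 rad. I'll back off along the same path and let it return.

```bash
python3 -m crank '[[0.015,-0.004,0,0,0,0,1],[0.035,-0.009,0,0,0,0,1],[0.055,-0.01,0,0,0,0,1],[0.075,-0.008,0,0,0,0,1],[0.095,-0.004,0,0,0,0,1]]'; python3 -m crank '[[0.02,0,0,0,0,0,1],[0.045,0,0,0,0,0,1],[0.045,0,-0.04,0,0,0,1],[0.045,0,-0.09,0,0,0,1],[0.045,0,-0.12,0,0,0,1]]'; python3 -m crank '[[0,0,0,0,0,0,1],[0,0,0,0,0,0,1],[0,0,0,0,0,0,1]]'; python3 - <<'E'
from rig import r,cams
from h import *
f=cams.grab_frame("scene");print(blobs(red(f["image"]),30),[b for b in blobs(blue(f["image"]),300) if b[1][1]<150])
cv2.imwrite("pics/s7.png",f["image"][:,:,::-1])
s=r.sense();print(s["qvel"],s["eef_pos"])
E
```

```text
clock: 8.6
eef_pos: [478.1, -236.5, 115.0]
tcp_rot: [3.141, 0.001, 1.862]
contact_force: [0.5, 0.6, 0.1]
opening: 0.0
grasp_force: 0.0
clock: 9.1
eef_pos: [466.0, -193.8, 238.1]
tcp_rot: [3.139, 0.003, 1.864]
contact_force: [1.1, -1.2, -0.6]
opening: 0.005
grasp_force: 0.0
clock: 9.4
eef_pos: [464.2, -193.6, 233.6]
tcp_rot: [-3.14, -0.001, 1.863]
contact_force: [-0.6, -0.0, -0.2]
opening: 0.002
grasp_force: 0.0
[([245, 222, 10, 15, 110], [249.6, 228.6]), ([140, 270, 16, 15, 143], [147.4, 276.7])] [([414, 109, 44, 36, 581], [441.1, 126.0])]
[-0.00250635  0.00846052 -0.00269574 -0.00209346  0.00241303 -0.00117727] [ 464.13089333 -193.61087925  233.3676474 ]
```

View pics/s7.png

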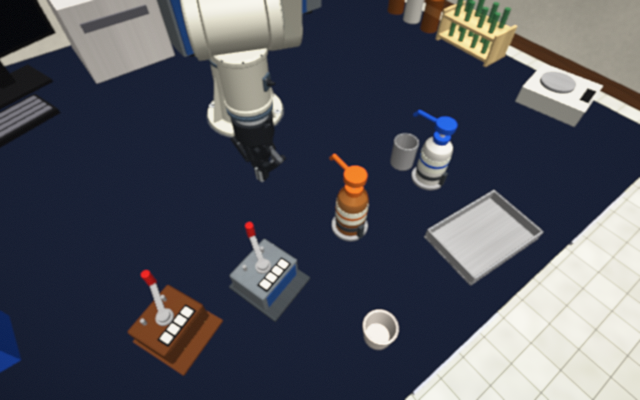

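The knob is back at (249.6,228.6) and the blue cap at (441,126), both where they began. The beaker is in place and the gripper is clear.

```bash
python3 -c "
from rig import sign_off
print(sign_off())"
```

```text
the job is handed in; nothing more can be done
None
```

I pressed the blue cap to its hard stop and it sprang back up. I then swung the grey counter's lever to its stop and it returned to rest, with the beaker and orange pump untouched. The job is handed in at about 9.5 s, but sign-off gave no verdict.

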